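# Serve from the sandwich press: paddle to the sill, lid held at the loading mark

### The job

The toasts in the sandwich press are done: slide the wooden serving paddle along the worktop until one long edge of its blade lies flush and centred against the front of the press, with the lid still shut, and let go of it. Then raise the lid until its pointer meets the middle, long mark on the hinge cheek, and finish while holding the lid there: it has no stay, so never let it drop, and someone else will slide the toasts out. Leave the paddle flat and flush, and the two spice jars and the tall carton by the hob where they are.

Things in the scene. Friction and masses are not known exactly. Their poses are not given: they have to be found in the camera images.
- press: Sandwich press, black base and steel lid, fixed on the worktop; own -x is its front, towards the robot. Origin on the worktop under the middle of the base housing, 210 mm deep (x), 222 mm wide (y); its flat upright front face is at own x = -105 mm, 4 to 40 mm high. Rear hinge cheeks (254 mm over both) are 106 mm high, the shut lid 108 mm.
- press_lid (a joint): Lid angle in rad: 0 = shut, over the toasts; grows as the front of the lid rises (turning about the press's own +y); the middle long mark is at 0.52; stop at 1.55. The lid weighs about 0.9 kg (varies), needs about 4 N upward at the bar, and falls shut when let go.
- lid_hinge (a point): Middle of the hinge axis, fixed: 95 mm behind the press's origin (own +x), 74 mm above the worktop. The axis runs along the press's own y.
- lid_bar (a point): Middle of the lid's round black bar handle, 16 mm thick, 132 mm long, parallel to the hinge axis; moves with the lid. Shut: 250 mm in front of the hinge axis and 14 mm above it (88 mm above the worktop). 42 mm clear of the lid, on two thin steel arms 116 mm apart. It can turn in a pinch as the lid swings, and then rolls a few mm down the pads.
- load_mark (a point): Middle, long mark on the rim of the hinge cheek at the press's own -y side (the other cheek has the same): a white rib 16 mm long, 4 mm wide. Shorter ribs before and behind it mark shut and 60 degrees. The pointer is the white rib on the lid's hinge disc just inside the cheek; it meets the long mark at 30 degrees (0.52 rad).
- paddle: Loose wooden serving paddle lying flat, 18 mm thick, 0.22 kg: rectangular blade 90 mm (own x) by 180 mm (own y), and a 34 mm wide handle running 117 mm out from the middle of the blade's short side at own -y. Origin under the blade's middle. Flush at the press it is 150 mm in front of the press's origin. The handle may point to either side.
- paddle_grip (a point): Point on the paddle's handle to take it by, 150 mm from the blade's middle towards own -y, 9 mm above the worktop (mid-thickness). The sink to its right has a rim 4 mm proud of the worktop.
- spice_pepper: Glass spice jar, 42 mm across, 108 mm high, to be left alone. Origin at the centre of its underside.
- spice_paprika: Glass spice jar, 42 mm across, 108 mm high, to be left alone. Origin at the centre of its underside.
- salt_carton: Upright carton, 46 x 67 x 143 mm, to be left alone. Origin at the centre of its underside.

How it is judged (in metres and radians):
On the way, in this order (a step that is already met when the one before it is completed fails the run):
1. with the lid shut, the paddle lies flat, flush and centred along the front of the press, let go (x of paddle in the frame of press between -0.156 and -0.14 m and y of paddle in the frame of press between -0.04 and 0.04 m and angle between the y axis of paddle and the y axis of press, either way round below 0.05 rad and angle between paddle's own z axis and vertical below 0.05 rad and height (world z) of paddle below 0.006 m and contact force between the fingers and paddle below 0.2 N and value of joint press_lid below 0.05 rad), for 0.2 s.
2. the lid is raised to the middle long mark and held (value of joint press_lid between 0.44 and 0.6 rad and contact force between the fingers and press above 1 N), for 0.3 s.
At the end, for the whole second after the job is handed in: The fingers hold the lid still within 0.08 rad of the middle long mark (0.52 rad), carrying its weight; the paddle lies untouched and flat, a long edge of its blade against the press's front (gap at its middle under 6 mm, parallel within 0.05 rad), centred within 40 mm (all of step 2 and velocity of joint press_lid between -0.05 and 0.05 rad/s and contact force between paddle and the fingers below 0.2 N and x of paddle in the frame of press between -0.156 and -0.14 m and y of paddle in the frame of press between -0.04 and 0.04 m and angle between the y axis of paddle and the y axis of press, either way round below 0.05 rad and angle between paddle's own z axis and vertical below 0.05 rad and height (world z) of paddle below 0.006 m); the arm keeps its last pose, push and grip.
It fails at once if the lid is let drop (velocity of joint press_lid below -1.5 rad/s).
It fails at once if a spice jar or the tall carton is moved (distance of any of spice_pepper, spice_paprika, salt_carton from where it was at the start of the episode above 0.03 m).
It also fails if it takes over 64 s, if anything falls off the work surface, if the arm or the gripper's body presses on something with over 40 N, if the wrist force passes 120 N, or if a joint passes its speed limit or range.

### The arm

A 6-joint arm with a two-finger parallel gripper is mounted at the origin on a cart in front of the work surface, level with it; the furniture and walls round the work are solid. World frame = base frame: x ahead of the robot, y to its left, z up, the work surface at z = 0. Lengths are in m, angles in degrees, forces in N, time in s.
With the tool pointing down it reaches from about 0.325 to 0.85 m from the base axis. Payload 15.5 kg.
Tool frame: the origin (TCP) lies at the very end of the fingers, on their centre line; the grasp point (between the pads) lies arm.grip_depth behind it (arm.grip_depth is the distance from the TCP to the grasp point, in m); z points along the fingers, y is the line along which they close (so a half turn about z gives the same grasp; the last joint's range is limited). The gripper opens to 91 mm and grips with 3 to 60 N. Pads are 32 mm wide; open, the fingers measure 118 mm over their backs; the gripper's body (76 mm by 178 mm) begins 60 mm behind the grasp point.
Start: joints at [-70.789, 28.281, 77.091, -0, 74.628, -5.472], TCP at [0.261, -0.568, 0.214] pointing down, gripper open.
Joint ranges: [-166.48, 166.48], [-47.26, 123.95], [12.59, 153.08], [-70.14, 250.14], [6.76, 159.57], [-176.63, 176.63]. Speed limits (degrees/s): [108.29, 108.29, 147.25, 172.46, 172.46, 172.46].

### API

Orientations are given as a 3x3 rotation matrix whose columns are the frame's x, y, z axes.
In Python, from rig import arm gives the robot as it stands. Calls block until the motion is done:
- arm.move_to(position, orientation): joint-space move of the TCP to a pose.
- arm.move_l(position, orientation=None, feed=0.15): straight line of the TCP; orientation=None keeps the orientation; feed is the mean speed in m/s.
- arm.move_joints(angles): joint-space move.
- arm.grip(opening): finger opening in m; the grip force is fixed at half the most; returns when the fingers have stopped.
- arm.sleep(seconds).
- arm.solve_ik(position, orientation): joint angles nearest the present ones, or None.
- arm.snapshot(name): name is "scene" or "top"; returns the picture (400x640x3 uint8, red, green, blue); there is no depth.
- arm.get_calibration(name): a dict with "intrinsics" (3x3 intrinsics, pixels), "k1" (the pictures are not rectified: a ray, as slopes to the right and down, at radius r is drawn at 1 + k1 r^2 times it, then the intrinsics apply), "cam_to_world" (4x4, takes a point from camera to world coordinates). Camera axes: x right, y down, z forward; pixel columns grow to the right and rows downward; lengths in m; the calibration is good to about 2 mm. A picture is of the moment at which its call begins. get_calibration takes no time and is no camera call.
A pose or a line that the arm cannot do raises arm.Unreachable and nothing moves.
- arm.sign_off(): hands the job in; it is judged then, once.
Readings, each from a call of its own:
- arm.current_t(): time.
- arm.current_joint_positions(): joint angles.
- arm.current_dq(): joint speeds.
- arm.current_tau(): joint torques, N m.
- arm.current_ee_pos(): TCP position.
- arm.current_tool_rot(): TCP orientation.
- arm.current_force(): force on the tool from outside, world axes, zero at the start.
- arm.current_torque(): the same for the moment, N m.
- arm.current_width(): finger opening in m.
- arm.current_grasp_force(): force on a finger pad.
Only numpy, scipy, OpenCV 4.12 (cv2) and the standard library are available. Lean on these libraries where they do the work, as an engineer would, in place of code of your own. Each camera call takes 0.05 s, during which the arm holds its last target. There are 200 camera calls.

## Working session

There is one attempt and no reset: what is moved stays moved. The work goes in short steps, each a Python script; the robot and the scene stay as the last script left them, time stands still between calls to the robot, and variables do not carry over. Pictures are saved under pics/ and viewed, at most 10 in all, crops included, and the job is handed in when it is done.

```bash
mkdir -p pics; ls
python3 - <<'E'
from rig import arm
import cv2
for n in("scene","top"):
    cv2.imwrite(f"pics/{n}0.png",arm.snapshot(n)[:,:,::-1]); c=arm.get_calibration(n); print(n,c)
print(arm.grip_depth,arm.current_t(),arm.current_tool_rot())
E
```

```text
pics
scene {'intrinsics': array([[518.92435178,   0.        , 316.61526894],
       [  0.        , 518.92435178, 188.2479777 ],
       [  0.        ,   0.        ,   1.        ]]), 'k1': -0.10335772663484284, 'cam_to_world': array([[-0.81657091, -0.24713794,  0.52166539, -0.14534287],
       [-0.57702832,  0.37423712, -0.72593726,  1.0293101 ],
       [-0.01581991, -0.89379495, -0.44819674,  0.69665392],
       [ 0.        ,  0.        ,  0.        ,  1.        ]])}
top {'intrinsics': array([[514.35533958,   0.        , 322.97027502],
       [  0.        , 514.35533958, 194.04231488],
       [  0.        ,   0.        ,   1.        ]]), 'k1': -0.17021168813187051, 'cam_to_world': array([[-2.10631698e-02, -9.97062111e-01,  7.36443446e-02,
         4.71212725e-01],
       [-9.99778034e-01,  2.10408823e-02, -1.07853450e-03,
         4.01715457e-02],
       [-4.74176100e-04, -7.36507155e-02, -9.97283985e-01,
         1.39236771e+00],
       [ 0.00000000e+00,  0.00000000e+00,  0.00000000e+00,
         1.00000000e+00]])}
0.0188 0.1 [[ 9.08630191e-01  4.17601543e-01 -3.57438178e-04]
 [ 4.17601683e-01 -9.08629616e-01  1.02717953e-03]
 [ 1.04172843e-04 -1.08259312e-03 -9.99999409e-01]]
```

View pics/scene0.png

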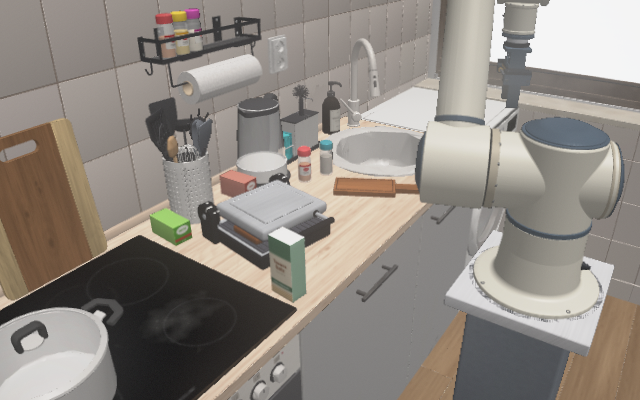

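View pics/top0.png

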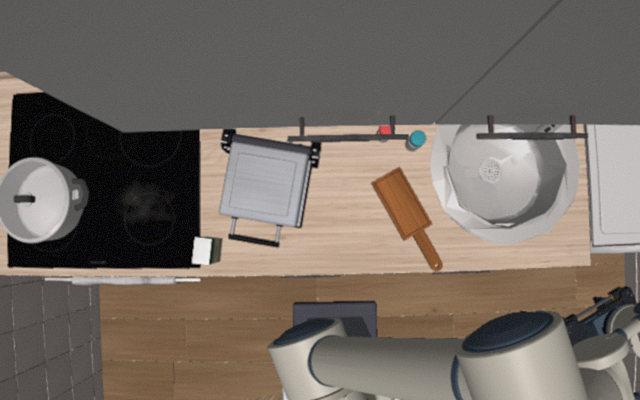

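The top view shows the press lid centred near (265,182), its bar from (230,237) to (279,244), and the paddle blade near (402,202) with the handle end at (437,268). The carton is at (206,250) and the jars at (385,130) and (417,140).

```bash
cat > h.py <<'E'
from rig import arm
import cv2, numpy as np
def pix2plane(name,uv,z):
    c=arm.get_calibration(name);K=c["intrinsics"];T=c["cam_to_world"]
    d=np.array([c["k1"],0,0,0,0.])
    p=cv2.undistortPoints(np.float64(uv).reshape(-1,1,2),K,d)[:,0]
    r=np.c_[p,np.ones(len(p))]@T[:3,:3].T; o=T[:3,3]
    return (o+r*((z-o[2])/r[:,2])[:,None])[:,:2]
def proj(name,X):
    c=arm.get_calibration(name);W=np.linalg.inv(c["cam_to_world"])
    return cv2.projectPoints(np.float64(X).reshape(-1,1,3),cv2.Rodrigues(W[:3,:3])[0],W[:3,3],c["intrinsics"],np.array([c["k1"],0,0,0,0.]))[0][:,0]
def snap(name,file=None):
    im=arm.snapshot(name)[:,:,::-1].copy()
    if file: cv2.imwrite("pics/"+file,im)
    return im
def biggest(m):
    cs=cv2.findContours(m.astype(np.uint8),cv2.RETR_EXTERNAL,cv2.CHAIN_APPROX_NONE)[0]
    return max(cs,key=cv2.contourArea)[:,0]
def paddle(im):
    """blade centre, unit vector along own y (blade away from handle), on top face z=.018"""
    hsv=cv2.cvtColor(im,cv2.COLOR_BGR2HSV); m=(hsv[...,1]>130)&(hsv[...,0]<20)&(hsv[...,2]>60)&(hsv[...,2]<210)
    m[:,:210]=0;m[:120]=0;m[285:]=0;m[:,480:]=0
    m=cv2.morphologyEx(m.astype(np.uint8),cv2.MORPH_CLOSE,np.ones((3,3)))
    c=biggest(m); full=np.zeros(m.shape,np.uint8); cv2.fillPoly(full,[c],1)
    w=pix2plane("top",c,.018)
    b=biggest(cv2.morphologyEx(full,cv2.MORPH_OPEN,np.ones((19,19))) if False else cv2.morphologyEx(full,cv2.MORPH_OPEN,cv2.getStructuringElement(cv2.MORPH_ELLIPSE,(21,21))))
    (cx,cy),(a,bb),ang=cv2.minAreaRect(pix2plane("top",b,.018).astype(np.float32)*1000)
    t=np.radians(ang if a>bb else ang+90); v=np.array([np.cos(t),np.sin(t)])
    cen=np.array([cx,cy])/1000
    far=w[np.argmax(np.linalg.norm(w-cen,axis=1))]
    if v@(far-cen)>0: v=-v
    return cen,v,(a,bb),far,c
E
python3 - <<'E'
from h import *
im=cv2.imread("pics/top0.png")
cen,v,s,far,c=paddle(im); print("paddle",cen,v,s,far,np.linalg.norm(far-cen))
cv2.drawContours(im,[c],-1,(0,255,0),1)
raw=cv2.imread("pics/top0.png");g=raw.max(2)
# bar
b=np.zeros(g.shape,bool);b[228:252,224:286]=g[228:252,224:286]<60
c=biggest(b);r=cv2.minAreaRect(pix2plane("top",c,.092).astype(np.float32)*1000);print("bar",r,cv2.boxPoints(r))
cv2.drawContours(im,[c],-1,(0,0,255),1)
print("jars",pix2plane("top",[[385,130],[417,140]],.108)); print("carton top",pix2plane("top",[[194,237],[217,238],[213,265],[192,262]],.143))
cv2.imwrite("pics/c.png",cv2.resize(im[120:280,190:450],None,fx=3,fy=3,interpolation=cv2.INTER_CUBIC))
E
```

```text
paddle [ 0.54119781 -0.17266609] [0.88626003 0.46318803] (180.29115295410156, 86.96971893310547) [ 0.36444907 -0.2684108 ] 0.2010153469641284
bar ((454.4701843261719, 217.3828887939453), (126.91059112548828, 10.435782432556152), 78.8435287475586) [[437.073   156.13635]
 [447.31158 154.11716]
 [471.86737 278.62943]
 [461.62878 280.64862]]
jars [[ 0.72581836 -0.12218509]
 [ 0.69877971 -0.20317463]]
carton top [[0.46460306 0.35703419]
 [0.46134067 0.2997536 ]
 [0.39566653 0.3105783 ]
 [0.40350458 0.36278786]]
```

View pics/c.png

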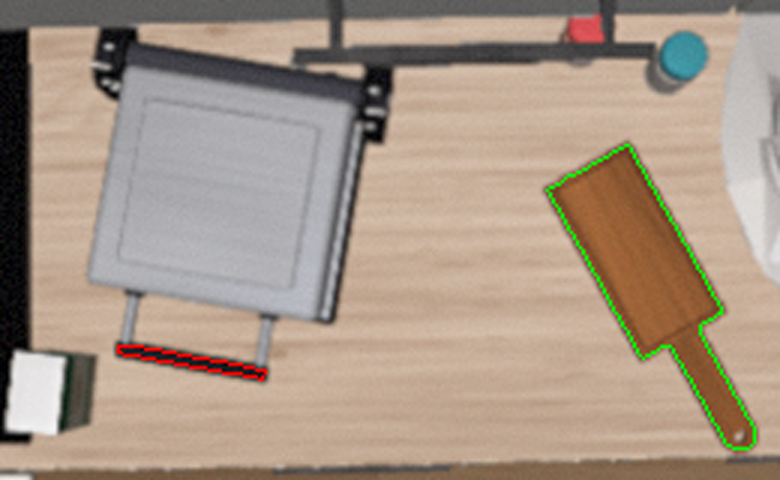

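The crop confirms both outlines: the bar (red) and the paddle (green). The carton's right base edge runs from crop (95,355) to (88,430), so I'll offset the paddle a little to the right. Next I grip the handle, swing it and slide it to a stand-off.

```bash
cat >> h.py <<'E'
PY=np.radians(-11.16); X=np.array([np.cos(PY),np.sin(PY)]); Y=np.array([-X[1],X[0]])
BAR=np.array([.4545,.2174]); O=BAR+.155*X
def toP(w): d=np.asarray(w)-O; return np.array([d@X,d@Y])
def toW(p): return O+p[0]*X+p[1]*Y
def down(yv): # tool down, y along yv
    y=np.array([yv[0],yv[1],0]);y/=np.linalg.norm(y);z=np.array([0,0,-1.]);return np.c_[np.cross(y,z),y,z]
def padpose(px,py,a): # paddle pose in press frame -> TCP pose at grip
    t=PY+a; v=np.array([-np.sin(t),np.cos(t)]); g=toW((px,py))-.15*v
    return g,down([np.cos(t),np.sin(t)])
E
python3 - <<'E'
from h import *
print("carton base",[toP(w).round(3) for w in pix2plane("top",[[221.7,238.3],[219.5,263]],0)])
im=cv2.imread("pics/top0.png");cen,v,_,far,_=paddle(im)
a0=np.arctan2(-v[0],v[1])-PY; p0=toP(cen); print(p0,np.degrees(a0))
g,R=padpose(*p0,a0); print(g,arm.current_tool_rot()[:,1],R[:,1])
arm.grip(.06)
arm.move_to([*g,.10],R); arm.move_l([*g,.005],feed=.08)
arm.grip(.0); print("w",arm.current_width(),arm.current_grasp_force(),arm.current_force())
A=np.array([-.168,-.23,0]); s=np.array([*p0,a0])
for f in(.33,.67,1):
    g,R=padpose(*(s+f*(A-s))); arm.move_l([*g,.005],R,feed=.12)
im=snap("top","A.png"); cen,v,sz,_,_=paddle(im); print("A",toP(cen),np.degrees(np.arctan2(-v[0],v[1])-PY),sz,arm.current_force(),arm.current_t())
E
```

```text
carton base [array([-0.17 ,  0.098]), array([-0.237,  0.092])]
[ 0.00555549 -0.36590983] -51.246982421875
[ 0.40825881 -0.2421443 ] [ 0.41760154 -0.90862962 -0.00108259] [ 0.46318803 -0.88626003  0.        ]
w 0.0337874631261923 30.00106304883957 [0.55336205 0.17497226 4.97617335]Traceback (most recent call last):
  File "<stdin>", line 12, in <module>
  File "h.py", line 26, in paddle
    b=biggest(cv2.morphologyEx(full,cv2.MORPH_OPEN,np.ones((19,19))) if False else cv2.morphologyEx(full,cv2.MORPH_OPEN,cv2.getStructuringElement(cv2.MORPH_ELLIPSE,(21,21))))
  File "h.py", line 18, in biggest
    return max(cs,key=cv2.contourArea)[:,0]
           ~~~^^^^^^^^^^^^^^^^^^^^^^^^
ValueError: max() iterable argument is empty
```

Run:
```python
import cv2; im=cv2.imread("pics/A.png"); cv2.imwrite("pics/Ac.png",cv2.resize(im[110:320,180:480],None,fx=2.6,fy=2.6))
from h import *
print(arm.current_ee_pos(),arm.current_force(),arm.current_width(),arm.current_t())
```

```text
[ 0.36769275 -0.15223908  0.00513207] [-1.28915462  5.90907324  9.19546859] 0.03406071313585003 5.4417
```

View pics/Ac.png

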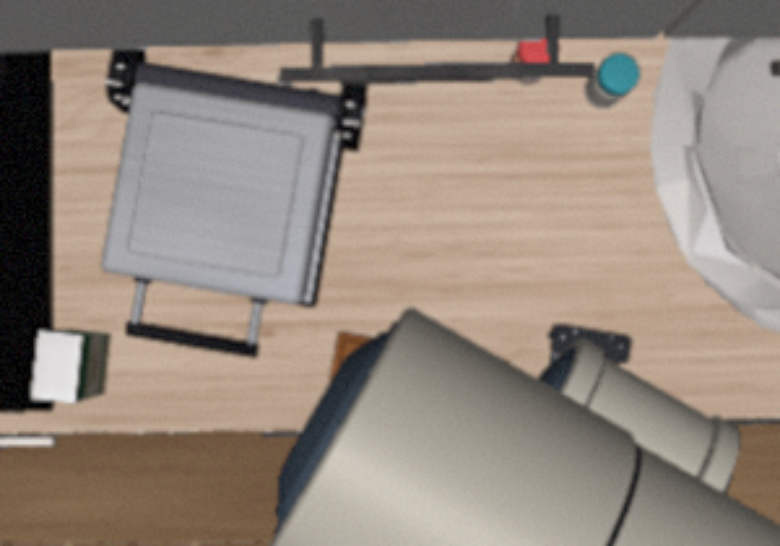

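The arm covers most of the paddle in the top view, with only its tip showing at crop (345,345), in line with the target row. I'll slide on to the stand-off and check in the scene view.

Run:
```python
from h import *
for y in(-.12,-.022):
    g,R=padpose(-.168,y,0); arm.move_l([*g,.005],R,feed=.1)
print(arm.current_ee_pos(),arm.current_force(),arm.current_t())
im=snap("scene","B.png");t=snap("top","Bt.png")
cv2.imwrite("pics/Bc.png",np.vstack([cv2.resize(im[160:310,180:440],None,fx=2,fy=2),cv2.resize(t[120:270,190:450],None,fx=2,fy=2)]))
# expected blade top corners in scene crop
C=[[*toW((-.168+sx*.045,-.022+sy*.09)),.018] for sx,sy in((1,1),(-1,1),(-1,-1),(1,-1))]
print((proj("scene",C)-[180,160])*2,(proj("top",C)-[190,120])*2+[0,300])
```

```text
[0.40852914 0.05171925 0.00511571] [-0.88631004  3.96493707  6.61434326] 7.825
[[201.73965796 201.52715689]
 [255.01988444 235.00748797]
 [365.74796779 171.17735326]
 [312.01039315 143.4365844 ]] [[ 88.83108877 506.56476739]
 [ 76.85669512 572.70511587]
 [208.91673969 596.76780489]
 [220.6981197  530.17517356]]
```

View pics/Bc.png

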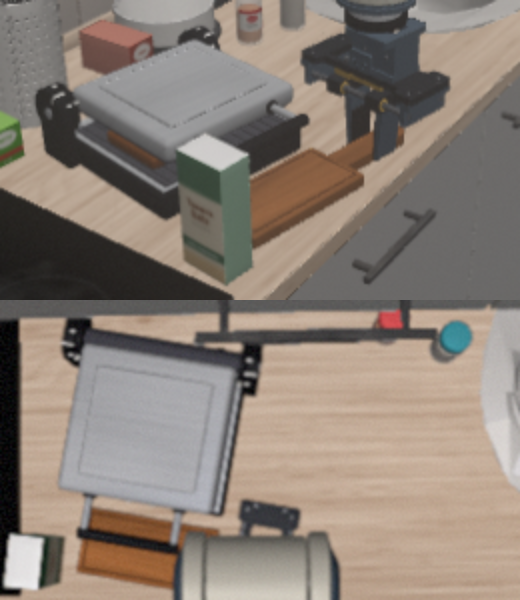

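The blade's left corners appear at crop (90,508) and (78,570). The predictions were (89,507) and (77,573), so it is where expected, parallel and clear of the carton. Now I push in until contact and release.

Run:
```python
from h import *
g,R=padpose(-.158,-.022,0); arm.move_l([*g,.005],R,feed=.05); arm.sleep(.1)
f0=arm.current_force()[:2]@X
x=-.158
while x<-.136:
    x+=.001; g,R=padpose(x,-.022,0); arm.move_l([*g,.005],R,feed=.04); arm.sleep(.05)
    f=arm.current_force()[:2]@X-f0; 
    print(round(x,4),round(f,2),toP(arm.current_ee_pos()[:2]).round(4),round(arm.current_torque()[2],2))
    if f<-9: break
arm.sleep(.2); arm.grip(.06); arm.move_l([*g,.13],feed=.2)
g=toW((-.3,-.25)); arm.move_l([*g,.2],feed=.25)
print(arm.current_t(),arm.current_joint_positions())
t=snap("top","Ct.png");s=snap("scene","C.png")
cv2.imwrite("pics/Cc.png",np.vstack([cv2.resize(s[180:290,180:400],None,fx=2.6,fy=2.6)[:, :572],cv2.resize(t[180:280,190:410],None,fx=2.6,fy=2.6)]))
```

```text
-0.157 -4.0 [-0.1576 -0.1718] 0.11
-0.156 -6.54 [-0.1573 -0.1718] 0.25
-0.155 -6.19 [-0.1561 -0.1719] 0.34
-0.154 -5.8 [-0.1551 -0.1719] 0.33
-0.153 -6.43 [-0.1541 -0.1719] 0.3
-0.152 -5.73 [-0.1531 -0.1719] 0.33
-0.151 -5.63 [-0.1521 -0.1719] 0.35
-0.15 -6.23 [-0.1512 -0.1719] 0.39
-0.149 -9.52 [-0.1508 -0.1719] 0.49
13.5167 [-1.29884845e+01 -8.42838774e-01  1.22256482e+02  8.29489428e-03
  5.85721679e+01 -1.80143654e+00]
```

View pics/Cc.png

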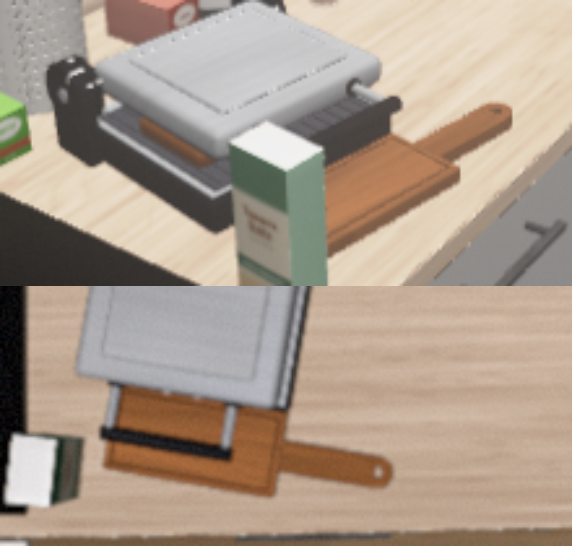

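The paddle lies flat and against the press, with the seam closed at crop (330–390,140–165), and the handle points right, clear of the carton. Next comes a numeric check of the front edge, then a tilted pinch on the bar.

```bash
cat >> h.py <<'E'
def lidpose(th,pitch):
    """TCP pose pinching bar at lid angle th; pitch>0: fingers lean towards press +x"""
    a=np.arctan2(.014,.250)+th; r=np.hypot(.25,.014)
    b=toW((.095-r*np.cos(a),0)); bz=.074+r*np.sin(a)
    X3=np.array([*X,0]);Z=np.array([0,0,1.])
    z=np.sin(pitch)*X3-np.cos(pitch)*Z; y=np.cos(pitch)*X3+np.sin(pitch)*Z
    R=np.c_[np.cross(y,z),y,z]
    return np.array([*b,bz]),R
def tcp(b,R,back=0): return b+R[:,2]*(arm.grip_depth-back)
E
python3 - <<'E'
from h import *
t=cv2.imread("pics/Ct.png");hsv=cv2.cvtColor(t,cv2.COLOR_BGR2HSV);m=(hsv[...,1]>130)&(hsv[...,0]<20)&(hsv[...,2]>60)&(hsv[...,2]<210)
pts=[[u,np.where(m[240:272,u])[0].max()+240.5] for u in range(236,290)]
w=pix2plane("top",pts,.018); P=np.array([toP(q) for q in w]); k=np.polyfit(P[:,1],P[:,0],1); print("front edge x",np.polyval(k,-.022),"ang",np.degrees(np.arctan(-k[0])))
# handle ends / blade right end
hm=m.copy();hm[:,:296]=0;hm[:240]=0;hm[280:]=0;hm[:,350:]=0
c=biggest(hm);q=np.array([toP(a) for a in pix2plane("top",c,.018)]);print("handle y end",q[:,1].min(),"(expect",-.022-.207,") mean x",q[:,0].mean())
p0=np.radians(30)
b,R=lidpose(0,p0); 
for th in(0,.26,.54):
    b,R=lidpose(th,p0-th); print(arm.solve_ik(tcp(b,R),R))
E
```

```text
front edge x -0.19298839110337523 ang 0.2201035024781807
handle y end -0.22388449097281796 (expect -0.22899999999999998 ) mean x -0.1497371807566117
None
[ 23.65347728  21.8261091  107.93507439 -13.80598843  38.56132736
  44.75216632]
[16.22052084 22.85139637 90.05124868  0.46632312 67.9324772  27.2021733 ]
```

Run:
```python
from h import *
for d in(20,10,0):
  for th in(0,.52):
    for k in(0,1):
        b,R=lidpose(th,np.radians(d)-k*th); q=arm.solve_ik(tcp(b,R),R); print(d,th,k,None if q is None else np.round(q,0))
b,R=lidpose(0,np.radians(10)); print(arm.solve_ik(tcp(b,R,.09),R))
```

```text
20 0 0 [ 27.  28. 116. -32.  23.  66.]
20 0 1 [ 27.  28. 116. -32.  23.  66.]
20 0.52 0 [ 24.  17. 104. -17.  43.  45.]
20 0.52 1 [14. 27. 85.  4. 77. 24.]
10 0 0 [ 22.  28. 109. -10.  34.  41.]
10 0 1 [ 22.  28. 109. -10.  34.  41.]
10 0.52 0 [20. 19. 98. -6. 54. 34.]
10 0.52 1 [12. 31. 79.  8. 88. 22.]
0 0 0 [ 19.  30. 103.  -0.  47.  30.]
0 0 1 [ 19.  30. 103.  -0.  47.  30.]
0 0.52 0 [17. 23. 91. -0. 66. 28.]
0 0.52 1 [10. 36. 73. 11. 99. 20.]
[ 23.55118807  18.95840986 105.70522688  -7.72636829  47.34945931
  39.5537327 ]
```

Run:
```python
from h import *
p0=np.radians(10)
b,R=lidpose(0,p0); arm.grip(.042)
arm.move_to(tcp(b,R,.1),R); arm.move_l(tcp(b,R),feed=.08)
print("force before",arm.current_force()); arm.grip(0); print("w",arm.current_width(),arm.current_grasp_force(),arm.current_force(),arm.current_t())
if arm.current_width()>.012:
    for th in np.linspace(0,.10,3)[1:]:
        b,R=lidpose(th,p0-.5*th); arm.move_l(tcp(b,R),R,feed=.05)
    print("w",arm.current_width(),arm.current_force(),arm.current_t())
s=snap("scene","D.png"); cv2.imwrite("pics/Dc.png",cv2.resize(s[120:300,170:430],None,fx=3,fy=3))
```

```text
force before [ 1.23531595 -0.09267238  0.85541152]
w 0.015083768970029532 29.97431069612503 [-10.5114839    6.87985095   3.55559863] 17.1167
w 0.015475465318969128 [-7.83726084  7.3783463  -2.96386695] 17.9167
```

View pics/Dc.png

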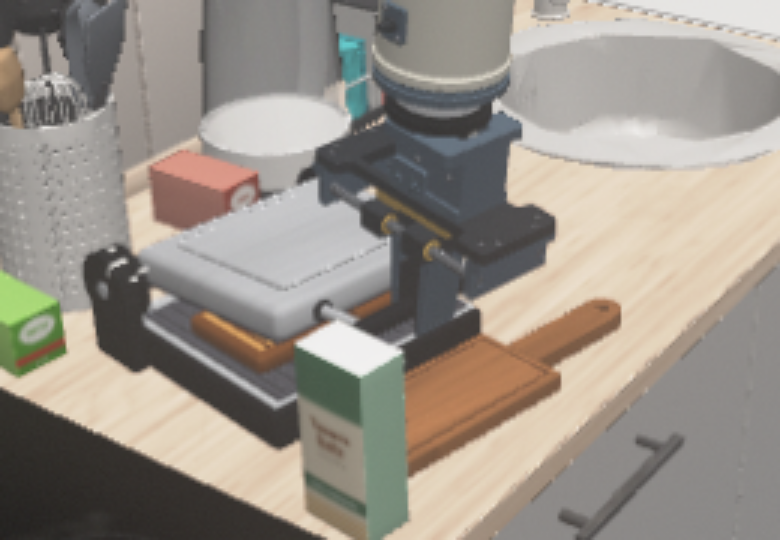

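The bar is pinched, the lid is rising with the toast visible at crop (270,340), and the paddle hasn't moved. I'll carry on to 0.52 rad.

Run:
```python
from h import *
p0=np.radians(10)
for th in np.linspace(.10,.53,8)[1:]:
    b,R=lidpose(th,p0-.5*th); arm.move_l(tcp(b,R),R,feed=.06)
    print(round(th,2),round(arm.current_width(),4),arm.current_force().round(1))
arm.sleep(.5)
p=arm.current_ee_pos();g=p-arm.current_tool_rot()[:,2]*arm.grip_depth
d=toP(g[:2]);print("lid est",np.arctan2(g[2]-.074,.095-d[0])-np.arctan2(.014,.25),np.hypot(g[2]-.074,.095-d[0]),d,arm.current_t())
t=snap("top","Et.png");s=snap("scene","E.png"); cv2.imwrite("pics/Ec.png",np.hstack([cv2.resize(s[170:260,190:260],None,fx=6,fy=6),cv2.resize(s[100:280,190:320],None,fx=2.9,fy=3)[:540]]))
```

```text
0.16 0.0152 [-7.   7.1 -3.5]
0.22 0.0157 [-8.5  6.7 -1.5]
0.28 0.0152 [-9.7  7.2 -0.4]
0.35 0.0153 [-10.2   7.9   0.9]
0.41 0.0152 [-10.8   7.3   2.1]
0.47 0.0153 [-12.5   6.9   3.5]
0.53 0.0155 [-14.2   7.2   4.5]
lid est 0.5229921508021913 0.25239095072827455 [-1.16262967e-01  4.48687874e-05] 21.2667
```

View pics/Ec.png

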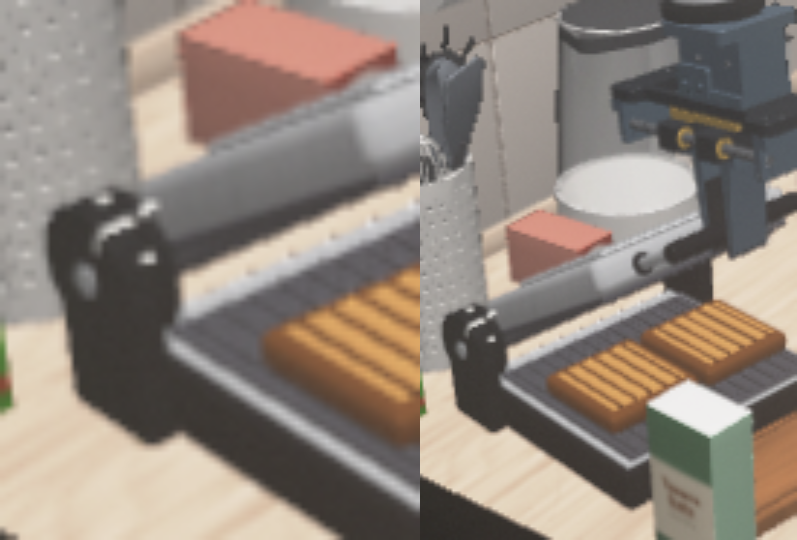

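The pointer (145,208) lines up with the long mark (115,230) along the hinge axis. A last numeric cross-check uses the bar end at about (276,183) in the scene view, plus the paddle.

Run:
```python
from h import *
for th in(.44,.52,.6):
    b,_=lidpose(th,0); print(th,proj("scene",[b+.066*np.array([*Y,0])]))
t=cv2.imread("pics/Et.png");hsv=cv2.cvtColor(t,cv2.COLOR_BGR2HSV);m=(hsv[...,1]>130)&(hsv[...,0]<20)&(hsv[...,2]>60)&(hsv[...,2]<210)
pts=[[u,np.where(m[240:272,u])[0].max()+240.5] for u in range(236,290) if m[240:272,u].any()]
P=np.array([toP(q) for q in pix2plane("top",pts,.018)]);k=np.polyfit(P[:,1],P[:,0],1);print(len(P),np.polyval(k,-.022),np.degrees(-k[0]),np.abs(arm.current_dq()).max())
```

```text
0.44 [[278.35181682 192.76246495]]
0.52 [[274.88621539 184.04079346]]
0.6 [[271.04255279 175.48746642]]
23 -0.1868251459116536 2.6618161864872385 0.07614307948983332
```

Run:
```python
from h import *
r=[]
for f in("Ct","Et"):
    t=cv2.imread(f"pics/{f}.png");hsv=cv2.cvtColor(t,cv2.COLOR_BGR2HSV);m=(hsv[...,1]>130)&(hsv[...,0]<20)&(hsv[...,2]>60)&(hsv[...,2]<210)
    r.append([np.where(m[240:272,u])[0].max()+240 if m[240:272,u].any() else 0 for u in range(228,300)])
print(*r,sep="\n")
a,b=[cv2.imread(f"pics/{f}.png") for f in("C","E")]
print("scene diff handle/blade region",np.abs(a[228:262,310:350].astype(int)-b[228:262,310:350]).mean())
```

```text
[0, 0, np.int64(248), np.int64(249), np.int64(249), np.int64(249), np.int64(249), np.int64(249), np.int64(250), np.int64(250), np.int64(250), np.int64(250), np.int64(250), np.int64(251), np.int64(251), np.int64(251), np.int64(251), np.int64(251), np.int64(252), np.int64(252), np.int64(252), np.int64(252), np.int64(252), np.int64(252), np.int64(253), np.int64(253), np.int64(253), np.int64(253), np.int64(253), np.int64(254), np.int64(254), np.int64(254), np.int64(254), np.int64(254), np.int64(254), np.int64(255), np.int64(255), np.int64(255), np.int64(255), np.int64(255), np.int64(255), np.int64(256), np.int64(256), np.int64(256), np.int64(256), np.int64(256), np.int64(257), np.int64(257), np.int64(257), np.int64(257), np.int64(257), np.int64(257), np.int64(258), np.int64(258), np.int64(258), np.int64(258), np.int64(258), np.int64(258), np.int64(259), np.int64(259), np.int64(259), np.int64(259), np.int64(259), np.int64(259), np.int64(260), np.int64(260), np.int64(259), np.int64(257), np.int64(251), np.int64(250), np.int64(250), np.int64(250)]
[0, 0, 0, 0, 0, 0, 0, 0, 0, 0, 0, 0, 0, 0, 0, 0, 0, 0, 0, 0, 0, 0, np.int64(247), np.int64(247), 0, 0, 0, np.int64(253), np.int64(253), np.int64(254), np.int64(254), np.int64(254), np.int64(254), np.int64(254), np.int64(254), np.int64(254), np.int64(254), 0, 0, 0, 0, 0, 0, 0, 0, 0, 0, 0, 0, 0, 0, np.int64(242), np.int64(246), np.int64(247), np.int64(248), np.int64(257), np.int64(258), np.int64(258), np.int64(259), np.int64(259), np.int64(259), np.int64(259), np.int64(259), np.int64(259), np.int64(259), np.int64(260), np.int64(259), np.int64(257), np.int64(251), np.int64(250), np.int64(250), np.int64(250)]
scene diff handle/blade region 3.87328431372549
```

The paddle's edge matches its earlier position in every column the arm leaves visible, so it hasn't moved. The lid is at the mark, so I'm handing in.

```bash
python3 -c "
from rig import arm
print(arm.current_width(),arm.current_grasp_force(),arm.current_t());print(arm.sign_off())"
```

```text
0.014733477193139288 29.990803599357605 21.3667
the job is handed in; nothing more can be done
None
```

The job is handed in after 21.4 s on the robot's clock: the paddle is released flat and flush against the press front, about 22 mm off centre, and the gripper is holding the lid at about 0.52 rad on the middle long mark; sign-off returned no verdict.

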